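# Close the stone case and fold its three clips home

### The job

Set the loose lid on the grey stone case so that its three keepers face the three clips and it sits down flat on the rim, with the clips still up. Then fold the clips over onto the lid one by one, pressing each gently until it snaps under its sprung roller and stays down. Press by feel, never with more than 35 N, set the lid down without banging it, and leave the other things on the table where they are.

Things in the scene. Friction and masses are not known exactly. Their poses are not given: they have to be found in the camera images.
- case: Grey plastic stone case, open at the top, fixed to the table: 150 (its x) by 130 (its y) by 50 mm tall, walls 5 mm, stones inside below 20 mm. Origin: centre of its underside; z up. On brackets outside the middle of its +x (far), +y (left) and -y (right) walls it carries three steel clip flaps; its -x wall has none.
- lid: Loose lid, about 0.5 kg: white frame, clear window; plate 148 (x) by 128 (y) by 6 mm, 8 to 14 mm above the origin. Origin: centre, level with the feet of four tapered corner bosses 8 mm tall that fit inside the case's walls with 1 mm to spare each way. Seated, its axes lie along the case's and its origin is 42 mm straight above the case's (plate on the rim).
- lid_grip (a point): Middle of the lid's black bar handle: 12 mm thick (lid x), 44 mm long (lid y), 26 mm tall, standing on the plate, top 40 mm above the lid's origin. This point is 10 mm from the lid's centre towards its -x edge (the edge without keeper), 27 mm above its origin.
- lid_mid (a point): Centre of the lid's top face, 14 mm above its origin. Black keepers stand at the middle of the lid's +x, +y and -y edges, from 22 to 41 mm inside the edge, up to 36 mm above the lid's origin. Each has a land on which a clip's bead comes to rest and, just past the bead, a sprung steel roller 7 mm thick that snaps out over it. Each keeper is screwed up or down by its own amount, up to 5 mm.
- left_hinge (a point): Middle of the level hinge pin of the clip on the case's +y side, 14 mm outside the wall, 64 mm above the case's underside; axes as the case's. The clip is a plate 28 mm wide, 4 mm thick, 42 mm from the pin to the round bead at its free end. Light to move (under 2 N at the bead), it stays where left above 0.8. Bracket ears beside it: 44 mm over both, 3 mm above the pin.
- clip_left (a joint): Angle of the clip on the case's +y side: 0 level, inward over the lid; 1.57 upright; more leans outward (stop 2.35). Pressed down at 32 mm from the pin it takes 5 to 15 N at the roller, gives way with a snap about 0.05 above home, then is hard on the land. Home is -0.14 to 0.14, by its keeper's height. Let go before the snap, a weak spring lifts it to about 0.7.
- right_hinge (a point): Middle of the level hinge pin of the clip on the case's -y side, 14 mm outside the wall, 64 mm above the case's underside; axes as the case's. The clip is a plate 28 mm wide, 4 mm thick, 42 mm from the pin to the round bead at its free end. Light to move (under 2 N at the bead), it stays where left above 0.8. Bracket ears beside it: 44 mm over both, 3 mm above the pin.
- clip_right (a joint): Angle of the clip on the case's -y side: 0 level, inward over the lid; 1.57 upright; more leans outward (stop 2.35). Pressed down at 32 mm from the pin it takes 5 to 15 N at the roller, gives way with a snap about 0.05 above home, then is hard on the land. Home is -0.14 to 0.14, by its keeper's height. Let go before the snap, a weak spring lifts it to about 0.7.
- far_hinge (a point): Middle of the level hinge pin of the clip on the case's +x side, 14 mm outside the wall, 64 mm above the case's underside; axes as the case's. The clip is a plate 28 mm wide, 4 mm thick, 42 mm from the pin to the round bead at its free end. Light to move (under 2 N at the bead), it stays where left above 0.8. Bracket ears beside it: 44 mm over both, 3 mm above the pin.
- clip_far (a joint): Angle of the clip on the case's +x side: 0 level, inward over the lid; 1.57 upright; more leans outward (stop 2.35). Pressed down at 32 mm from the pin it takes 5 to 15 N at the roller, gives way with a snap about 0.05 above home, then is hard on the land. Home is -0.14 to 0.14, by its keeper's height. Let go before the snap, a weak spring lifts it to about 0.7.
- tray_aqua: Bystander, leave alone: open white tray of blue-green stones, 100 x 100 x 22 mm. Origin: centre of its underside.
- tray_rose: Bystander, leave alone: open white tray of pink stones, 90 x 110 x 22 mm. Origin: centre of its underside.
- calculator: Bystander, leave alone: black pocket calculator, 130 x 75 x 13 mm, flat. Origin: centre of its underside.
- loupe: Bystander, leave alone: black folding magnifier, 22 mm tall drum 32 mm across with a steel swing cover. Origin: centre of its underside.
- tweezers: Bystander, leave alone: steel tweezers lying flat, 125 mm long, 6 mm high. Origin: centre of its underside.
- stone_jar: Bystander, leave alone: small glass jar with white cap, 36 mm across, 50 mm tall. Origin: centre of its underside.
- card_box: Bystander, leave alone: closed white card box, 70 x 90 x 28 mm. Origin: centre of its underside.
There are look-alikes about, which are no part of the job. Leave any yellow look-alike of the lid alone.

How it is judged:
On the way, in this order (a step that is already met when the one before it is completed fails the run):
1. the lid sits flat on the case's rim, keepers towards the clips, all three clips still up (z of lid in the frame of case between 0.039 and 0.0445 m and x of lid in the frame of case between -0.0035 and 0.0035 m and y of lid in the frame of case between -0.0035 and 0.0035 m and angle between the x axis of lid and the x axis of case, either way round below 0.06 rad and x of lid_grip in the frame of case below -0.004 m and value of joint each of clip_left, clip_right, clip_far above 0.6 rad), for 0.2 s.
2. at least one clip is snapped home, the lid still seated (z of lid in the frame of case between 0.039 and 0.0445 m and x of lid in the frame of case between -0.0035 and 0.0035 m and y of lid in the frame of case between -0.0035 and 0.0035 m and angle between the x axis of lid and the x axis of case, either way round below 0.06 rad and x of lid_grip in the frame of case below -0.004 m and value of joint any of clip_left, clip_right, clip_far below 0.16 rad), for 0.2 s.
At the end, for the whole second after the job is handed in: The lid rests seated on the case (origin 39 to 44.5 mm above the case's underside, within 3.5 mm of centred along the case's x and y, turned less than 0.06 rad, its handle on the side without a clip), at rest; all three clips are snapped home (joint below 0.16 rad) (z of lid in the frame of case between 0.039 and 0.0445 m and x of lid in the frame of case between -0.0035 and 0.0035 m and y of lid in the frame of case between -0.0035 and 0.0035 m and angle between the x axis of lid and the x axis of case, either way round below 0.06 rad and x of lid_grip in the frame of case below -0.004 m and value of joint each of clip_left, clip_right, clip_far below 0.16 rad and linear speed of lid below 0.02 m/s); the robot touches nothing.
It fails at once if the fingers press on a clip or the case with more than 35 N (contact force between the fingers and case above 35 N).
It fails at once if the lid is banged or forced onto the case (more than 100 N between them) (contact force between lid and case above 100 N).
It fails at once if another thing on the table is moved by more than 20 mm (distance of any of tray_aqua, tray_rose, calculator, loupe, tweezers, stone_jar, card_box from where it was at the start of the episode above 0.02 m).
It also fails if it takes over 72 s, if anything falls off the work surface, if the arm or the gripper's body presses on something with over 40 N, if the wrist force passes 120 N, or if a joint passes its speed limit or range.

### The arm

A 7-joint arm with a two-finger parallel gripper is mounted at the origin on the work surface. World frame = base frame: x ahead of the robot, y to its left, z up, the work surface at z = 0. Lengths are in m, angles in rad, forces in N, time in s.
With the tool pointing down it reaches from about 0.4 to 0.875 m from the base axis. Payload 19.3 kg.
Tool frame: the origin (TCP) lies at the very end of the fingers, on their centre line; the grasp point (between the pads) lies 19 mm behind it; z points along the fingers, y is the line along which they close (so a half turn about z gives the same grasp; the last joint's range is limited). The gripper opens to 85 mm and grips with 20 to 120 N. Pads are 22 mm wide; open, the fingers measure 114 mm over their backs; the gripper's body (76 mm by 85 mm) begins 54 mm behind the grasp point. The pads swing forward as they close: fully open they stand 13 mm farther back than shut.
Start: joints at [-1.264, 0.521, -0.036, 1.599, 0.021, 1.021, -0.113], TCP at [0.23, 0.581, 0.231] pointing down, gripper open.
Joint ranges: [-2.91, 2.91], [-0.3, 2.13], [-1.5, 1.42], [0.17, 2.43], [-1.26, 4.41], [0.16, 1.93], [-2.52, 2.52]. Speed limits (rad/s): [1.89, 1.89, 2.39, 2.39, 3.01, 3.01, 3.01].

### API

Orientations are given as [roll, pitch, yaw] about the fixed x, y, z axes, in that order (R = Rz(yaw) Ry(pitch) Rx(roll)).
In Python, from workcell import bot gives the robot as it stands.
- The arm moves only by the shell command python3 -m crank 'ROWS' [FORCE]. ROWS is a JSON object of lists of equal length, an entry for each row: "travel": the shift along the world's x, y, z in cm, a list of three; "turn": the turn, a rotation vector about the world's x, y, z in degrees, a list of three; "gripper": the closure, from 0 (fully open) to 1 (shut). A call has exactly 5 rows; each row is the pose to reach, as a shift and turn from the pose commanded when the call began; what a row does not reach only later rows make up. A row lasts 1/10 s, in which the tool goes at most 50 mm and 8.59 degrees, less where a joint would pass 70% of its speed; a pose out of reach is approached as far as the arm can. A call with a gripper value outside its range is refused whole. The fingers move at their own pace and stop on an object; FORCE is the grip in N (left out, the last holds). Time passes only in rows, so rows that repeat a pose let the fingers close, or fill a call up. It gives the time, the measured TCP pose, the force, the opening and the grip force at its end, in the units of the state.
- bot.observe(): the state, without advancing time (a new reading comes with each control period).
- bot.grab_frame(name): name is "side" or "top" or "wrist"; returns a dict with "pixels" (400x640x3 uint8, red, green, blue), "fx", "fy", "cx", "cy" (pixels), "extrinsics" (4x4, takes a point from world to camera coordinates). Camera axes: x right, y down, z forward; pixel columns grow to the right and rows downward; lengths in m; the calibration is good to about 2 mm. The wrist camera is an equidistant fisheye: a pixel r from the principal point sees the ray r / f radians off the axis. A picture is of the moment at which its call begins. There is no depth.
- bot.job_done(): hands the job in; it is judged then, once.
The state is a dict: "clock": time; "qpos": joint angles; "qd": joint speeds; "joint_efforts": joint torques, N m; "position": TCP position; "tool_rot": TCP orientation; "force": force on the tool from outside, world axes, zero at the start; "moment": the same for the moment, N m; "grip_width": finger opening in m; "finger_force": force on a finger pad.
Only numpy, scipy, OpenCV 4.12 (cv2) and the standard library are available. Lean on these libraries where they do the work, as an engineer would, in place of code of your own. Each camera call takes 0.05 s, during which the arm holds its last target. There are 200 camera calls.

## Working session

There is one attempt and no reset: what is moved stays moved. The work goes in short steps, Python scripts to look and compute and a shell command to move; the robot and the scene stay as the last step left them, time stands still between calls to the robot, and variables do not carry over. Pictures are saved under pics/ and viewed, at most 10 in all, crops included, and the job is handed in when it is done.

```bash
ls; mkdir -p pics; python3 - <<'E'
from workcell import bot
import cv2,json,numpy as np
s=bot.observe();print({k:np.round(v,3).tolist() for k,v in s.items()})
for n in("top","side"):
    f=bot.grab_frame(n);cv2.imwrite(f"pics/{n}0.png",f["pixels"][:,:,::-1])
    print(n,f["fx"],f["fy"],f["cx"],f["cy"],np.round(f["extrinsics"],4).tolist())
E
```

```text
pics
{'clock': 0.0, 'qpos': [-1.264, 0.522, -0.036, 1.6, 0.021, 1.021, -0.113], 'qd': [-0.002, 0.0, -0.0, 0.0, -0.0, -0.001, 0.0], 'joint_efforts': [0.002, -92.708, 1.981, -36.993, 0.018, 0.008, 0.0], 'position': [0.23, 0.581, 0.231], 'tool_rot': [-3.14, 0.0, 2.765], 'force': [-0.647, 0.666, 0.56], 'moment': [-0.017, 0.006, -0.025], 'finger_force': 0.0, 'grip_width': 0.086}
top 379.41478856434924 379.41478856434924 316.64391070781056 200.058512416717 [[0.018, -0.9997, -0.0141, 0.0042], [-0.9909, -0.0159, -0.1337, 0.5613], [0.1334, 0.0164, -0.9909, 1.2083], [0.0, 0.0, 0.0, 1.0]]
side 376.0274981581803 376.0274981581803 311.39570271054413 200.59827239374383 [[-0.9977, -0.0669, 0.0068, 0.5184], [-0.0571, 0.7895, -0.6111, 0.0653], [0.0355, -0.6101, -0.7915, 0.9923], [0.0, 0.0, 0.0, 1.0]]
```

View pics/top0.png

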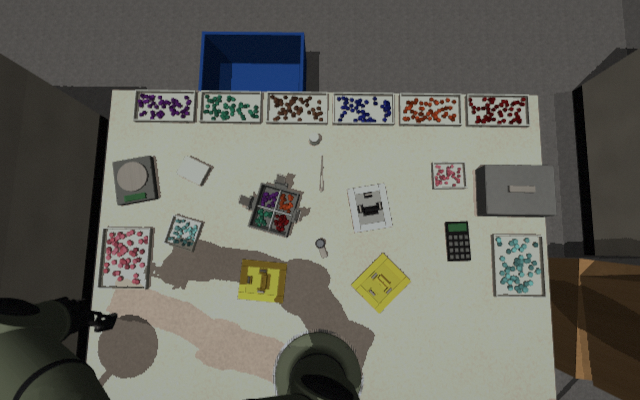

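View pics/side0.png

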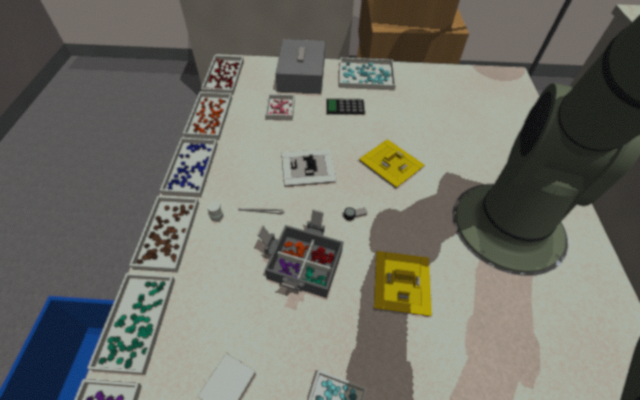

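The top view shows the case near (276,208), with clips up at (287,180), (246,203) and (305,212). The white lid is near (370,208). The yellow look-alikes are at (262,281) and (381,282). In the side view the case is at (305,262) and the lid at (308,168). I'll zoom in on both.

```bash
python3 - <<'E'
import cv2,numpy as np
t=cv2.imread("pics/top0.png");s=cv2.imread("pics/side0.png")
def c(im,x,y,w=80,h=60,k=5): return cv2.resize(im[y:y+h,x:x+w],None,fx=k,fy=k,interpolation=cv2.INTER_CUBIC)
a=np.hstack([c(t,236,172,80,60),c(t,330,178,80,60)]);b=np.hstack([c(s,245,205,100,75,4)[:, :400],c(s,265,132,80,60)])
im=np.vstack([a,b]);im=np.clip(im*1.5,0,255).astype(np.uint8)
cv2.imwrite("pics/z.png",im);print(im.shape)
E
```

```text
(600, 800, 3)
```

View pics/z.png

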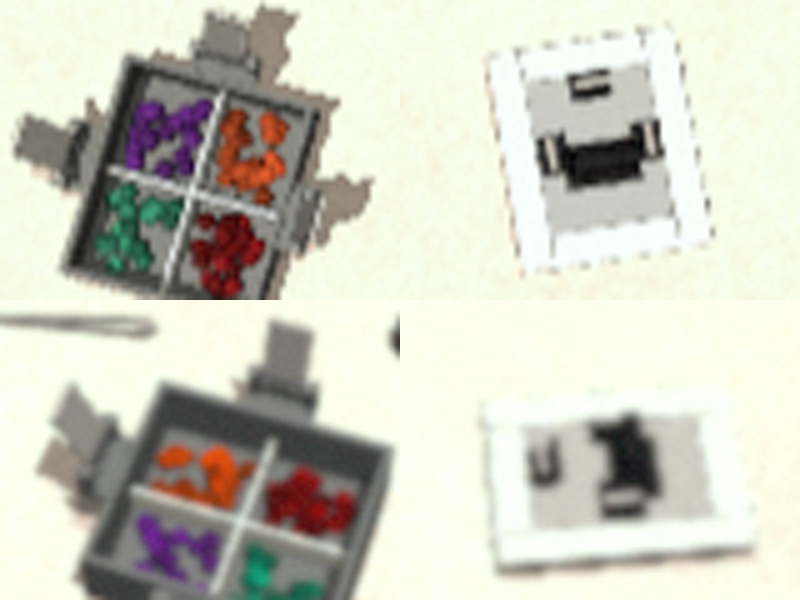

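The zoom shows the lid upright. Its lone keeper (+x) is at the top and the handle is shifted down, yawed about +0.18. The case is yawed about -0.29 with its clipless wall towards the robot. I'll measure roughly with rays and then refine with the wrist camera.

```bash
cat > h.py <<'E'
import numpy as np,cv2
from scipy.spatial.transform import Rotation as R
def ray(f,px):
    E=np.array(f["extrinsics"]);px=np.atleast_2d(px).astype(float)
    d=np.c_[(px[:,0]-f["cx"])/f["fx"],(px[:,1]-f["cy"])/f["fy"]]
    if f.get("fish"):
        th=np.linalg.norm(d,axis=1,keepdims=True);v=np.c_[d/np.maximum(th,1e-9)*np.sin(th),np.cos(th)]
    else: v=np.c_[d,np.ones(len(d))]
    return -E[:3,:3].T@E[:3,3], v@E[:3,:3]
def plane(f,px,z):
    o,v=ray(f,px);return o+v*((z-o[2])/v[:,2])[:,None]
def proj(f,p):
    E=np.array(f["extrinsics"]);c=np.atleast_2d(p)@E[:3,:3].T+E[:3,3]
    if f.get("fish"):
        r=np.linalg.norm(c[:,:2],axis=1);q=c[:,:2]/np.maximum(r,1e-9)[:,None]*np.arctan2(r,c[:,2])[:,None]
    else: q=c[:,:2]/c[:,2:]
    return q*f["fx"]+[f["cx"],f["cy"]]
def grab(bot,n,fn=None):
    f=bot.grab_frame(n);f["fish"]=n=="wrist"
    if fn: cv2.imwrite(fn,f["pixels"][:,:,::-1])
    return f
E
python3 - <<'E'
from workcell import bot
from h import *
f=grab(bot,"top")
lid=np.array([[486,55],[678,28],[713,240],[526,272]])/5-[80,0]+[330,178]
P=plane(f,lid,.014);print(P.round(3).tolist(),P.mean(0),[np.linalg.norm(P[i]-P[i-1]).round(3) for i in range(4)])
e=(P[0]+P[1]-P[2]-P[3]);print("lid yaw",np.arctan2(e[1],e[0]))
e=(P[0]+P[3]-P[1]-P[2]);print("lid yaw",np.arctan2(-e[0],e[1]))
c=np.array([[128,55],[322,105],[62,272]])/5+[236,172]
P=plane(f,c,.05);print(P.round(3).tolist(),P[1:].mean(0),np.linalg.norm(P[0]-P[1]),np.linalg.norm(P[0]-P[2]))
e=P[0]-P[2];print("case yaw",np.arctan2(e[1],e[0]))
e=P[0]-P[1];print("case yaw",np.arctan2(-e[0],e[1]))
f=grab(bot,"wrist","pics/w0.png");print(f["fx"],f["cx"],f["cy"],np.round(f["extrinsics"],3).tolist())
E
```

```text
[[0.603, -0.088, 0.014], [0.624, -0.216, 0.014], [0.482, -0.239, 0.014], [0.459, -0.115, 0.014]] [ 0.54192592 -0.16443439  0.014     ] [np.float64(0.147), np.float64(0.13), np.float64(0.144), np.float64(0.126)]
lid yaw 0.17139282693135222
lid yaw 0.17141642536600563
[[0.613, 0.195, 0.05], [0.582, 0.067, 0.05], [0.47, 0.232, 0.05]] [0.52600943 0.14972073 0.05      ] 0.13178333399020042 0.14769630812062776
case yaw -0.2559605094459003
case yaw -0.23855946621084398
309.70691628693146 320.05516465670127 201.3170992066919 [[0.366, 0.93, -0.0, -0.624], [0.885, -0.349, 0.307, -0.041], [0.286, -0.113, -0.952, 0.379], [0.0, 0.0, 0.0, 1.0]]
```

```bash

python3 -m crank '{"travel":[[1.6,-4,0],[3.2,-8,0],[4.8,-12,0],[6.4,-16,0],[8,-20,0]],"turn":[[0,0,-4],[0,0,-8],[0,0,-12],[0,0,-16],[0,0,-19.5]],"gripper":[0.2,0.4,0.55,0.55,0.55]}'
python3 -m crank '{"travel":[[1.6,-4,0],[3.2,-8,0],[4.8,-12,0],[6.4,-16,0],[8,-20,0]],"turn":[[0,0,-4],[0,0,-8],[0,0,-12],[0,0,-16],[0,0,-19.5]],"gripper":[0.55,0.55,0.55,0.55,0.55]}'
python3 -m crank '{"travel":[[1.6,-4,0],[3.2,-8,0],[4.8,-12,0],[6.4,-16,0],[8,-20,0]],"turn":[[0,0,-4],[0,0,-8],[0,0,-12],[0,0,-16],[0,0,-19.5]],"gripper":[0.55,0.55,0.55,0.55,0.55]}'
python3 -m crank '{"travel":[[1.6,-4,0],[3.2,-8,0],[4.8,-12,0],[6,-14.7,0],[6,-14.7,0]],"turn":[[0,0,0],[0,0,0],[0,0,0],[0,0,0],[0,0,0]],"gripper":[0.55,0.55,0.55,0.55,0.55]}'
python3 - <<'E'
from workcell import bot
from h import *
f=grab(bot,"wrist","pics/w1.png");s=bot.observe();print(s["position"],s["tool_rot"],s["grip_width"],s["force"],s["qpos"])
print(np.round(f["extrinsics"],4).tolist())
E
```

```text
clock: 0.7
position: [0.3103, 0.3794, 0.2313]
tool_rot: [3.142, -0.0, 2.422]
force: [2.0, -0.0, 0.5]
grip_width: 0.0382
finger_force: 0.0
clock: 1.2
position: [0.3903, 0.1795, 0.2314]
tool_rot: [3.141, -0.0, 2.081]
force: [1.8, 1.1, -0.1]
grip_width: 0.0383
finger_force: 0.0
clock: 1.7
position: [0.4704, -0.0205, 0.2315]
tool_rot: [3.141, -0.0, 1.741]
force: [0.8, 0.9, -0.1]
grip_width: 0.0385
finger_force: 0.0
clock: 2.2
position: [0.5304, -0.1699, 0.2311]
tool_rot: [-3.141, 0.002, 1.739]
force: [0.1, 0.3, 0.2]
grip_width: 0.0385
finger_force: 0.0
[ 0.529925   -0.16766207  0.23090574] [-3.14094426e+00  5.39530840e-04  1.74094350e+00] 0.0380911143193463 [-0.28252632  0.62476471 -0.77144248] [-0.12140258  0.44490464  0.44137384  1.80261434 -0.22790085  0.94479994
  0.58698346]
[[0.9855, 0.1694, 0.0007, -0.494], [0.161, -0.9377, 0.3079, -0.2854], [0.0528, -0.3033, -0.9514, 0.2999], [0.0, 0.0, 0.0, 1.0]]
```

View pics/w1.png

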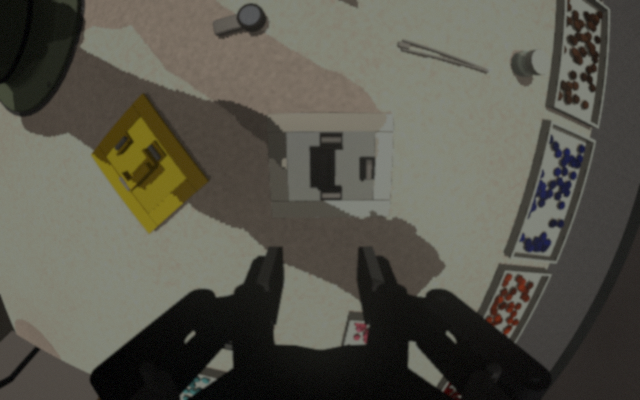

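The wrist view shows the lid square to the camera. Its far edge is near column 392, the handle at (325,167), and the lone keeper at (367,168). I'll crop for corner precision.

```bash
python3 - <<'E'
import cv2,numpy as np
t=cv2.imread("pics/w1.png")[100:215,255:410]
im=cv2.resize(t,None,fx=5,fy=5,interpolation=cv2.INTER_CUBIC);im=np.clip(im*1.8,0,255).astype(np.uint8)
cv2.imwrite("pics/w1z.png",im);print(im.shape)
E
```

```text
(575, 775, 3)
```

View pics/w1z.png

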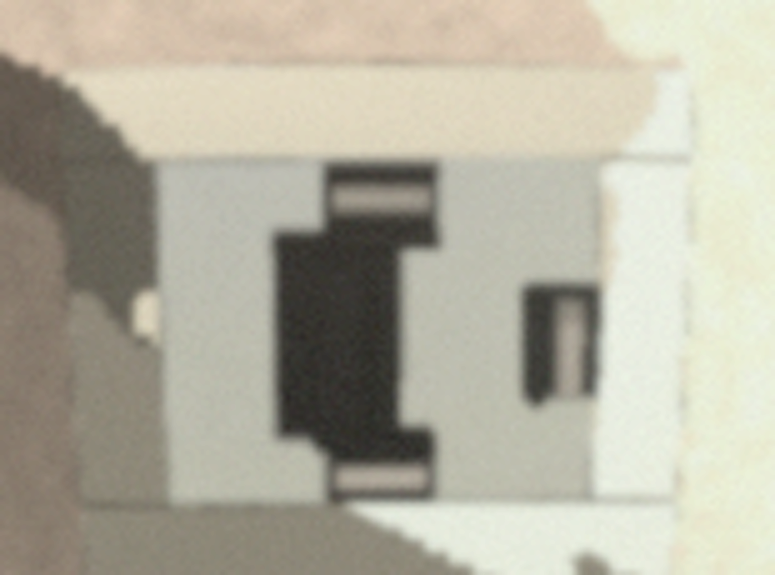

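```bash
python3 - <<'E'
from workcell import bot
from h import *
f=grab(bot,"wrist");s=bot.observe();print(s["position"],s["tool_rot"])
g=lambda p,z: plane(f,np.array(p)/5+[255,100],z)
W=g([(158,158),(605,158),(592,502),(168,502)],.014)
print("win",W.round(4).tolist(),W.mean(0)); 
for a,b in((0,1),(3,2)): e=W[b]-W[a];print(np.linalg.norm(e),np.degrees(np.arctan2(e[1],e[0])))
for a,b in((3,0),(2,1)): e=W[b]-W[a];print(np.linalg.norm(e),np.degrees(np.arctan2(-e[0],e[1])))
E_=g([(690,100),(675,540),(65,150),(82,500),(100,66),(680,66)],.014);print("edges",E_.round(4).tolist())
u=np.array([np.cos(.171),np.sin(.171),0]);v=np.array([-u[1],u[0],0])
print("u",E_@u,"v",E_@v,"win u",W@u,"v",W@v)
K=g([(330,163),(437,163),(328,498),(435,498),(598,285),(598,400)],.033);print("keep u",K@u,K@v)
H=g([(278,235),(278,433)],.040);print("handle",H.round(4).tolist(),H@u,H@v)
E
```

```text
[ 0.52973459 -0.16617554  0.23092203] [-3.14086739e+00 -2.05308242e-04  1.74261358e+00]
win [[0.4836, -0.128, 0.014], [0.586, -0.1096, 0.014], [0.6008, -0.1927, 0.014], [0.4982, -0.2105, 0.014]] [ 0.54215607 -0.16019708  0.014     ]
0.10410136313765748 10.155898929360891
0.1040908311920924 9.841368135258076
0.08375005591432481 10.07334455388629
0.08432148745417699 10.06568189880008
edges [[0.6033, -0.092, 0.014], [0.6239, -0.1988, 0.014], [0.4617, -0.1294, 0.014], [0.4772, -0.2136, 0.014], [0.4669, -0.1087, 0.014], [0.5993, -0.0847, 0.014]]
u [0.57882362 0.58100936 0.43290063 0.43385452 0.44155654 0.57616012] v [-0.19335815 -0.30204052 -0.20610277 -0.29166886 -0.18660426 -0.18542089] win u [0.4547393  0.55883863 0.55923319 0.45514239] v [-0.20842626 -0.20777523 -0.29209579 -0.29217534]
keep u [0.49455969 0.51802753 0.49421219 0.51892705 0.55477663 0.55592735] [-0.20817073 -0.20802244 -0.28512503 -0.28510447 -0.23489547 -0.26155677]
handle [[0.5142, -0.1377, 0.04], [0.5215, -0.1816, 0.04]] [0.48330918 0.48302377] [-0.22323783 -0.26771245]
```

```bash
python3 - <<'E'
import cv2,numpy as np
t=cv2.imread("pics/w1.png").mean(2)
for y in (145,150,155,160,167,175,182,188): print(y,t[y,306:345].astype(int).tolist())
t=cv2.imread("pics/top0.png").mean(2)
for y in range(194,218,2): print(y,t[y,354:386].astype(int).tolist())
E
```

```text
145 [102, 101, 98, 93, 87, 84, 84, 84, 85, 83, 84, 83, 79, 64, 44, 32, 32, 31, 31, 30, 31, 30, 31, 29, 29, 29, 32, 31, 32, 29, 31, 31, 31, 33, 32, 46, 67, 87, 99]
150 [103, 100, 91, 72, 48, 32, 30, 30, 27, 32, 32, 27, 26, 29, 27, 29, 26, 29, 28, 27, 29, 29, 27, 27, 29, 28, 28, 34, 47, 65, 80, 87, 89, 89, 88, 90, 91, 98, 102]
155 [101, 101, 96, 78, 53, 33, 29, 27, 30, 30, 30, 29, 29, 29, 29, 31, 31, 34, 30, 29, 30, 30, 25, 30, 29, 33, 32, 35, 51, 76, 92, 102, 103, 103, 103, 103, 101, 102, 103]
160 [101, 102, 97, 79, 53, 33, 28, 29, 28, 29, 27, 28, 29, 29, 28, 29, 30, 30, 29, 31, 29, 27, 28, 25, 27, 30, 31, 33, 50, 74, 93, 101, 101, 103, 103, 102, 104, 104, 101]
167 [102, 101, 97, 81, 55, 34, 28, 26, 26, 23, 26, 28, 27, 29, 31, 30, 30, 30, 28, 29, 26, 28, 27, 26, 27, 30, 30, 32, 50, 74, 91, 100, 103, 103, 102, 102, 102, 101, 104]
175 [102, 101, 97, 80, 54, 35, 27, 26, 24, 27, 28, 25, 25, 28, 26, 27, 27, 29, 26, 30, 28, 24, 25, 28, 25, 30, 28, 29, 48, 75, 93, 99, 103, 102, 101, 103, 103, 103, 103]
182 [101, 101, 97, 84, 61, 37, 28, 26, 27, 26, 26, 27, 25, 29, 29, 28, 27, 27, 26, 27, 26,
[... 1404 characters left out ...]
12, 17, 16, 23, 17, 16, 19, 17, 16, 18, 19, 17, 19, 20, 22, 20, 60, 107, 51, 51, 156, 167, 166]
210 [169, 167, 167, 109, 42, 40, 129, 76, 23, 19, 11, 24, 23, 27, 24, 26, 25, 26, 22, 22, 16, 19, 16, 20, 88, 104, 105, 116, 131, 163, 167, 169]
212 [168, 168, 167, 160, 70, 36, 74, 70, 69, 34, 5, 20, 19, 12, 15, 13, 16, 13, 22, 20, 19, 19, 22, 22, 87, 127, 133, 133, 133, 138, 164, 167]
214 [166, 168, 168, 168, 132, 131, 133, 133, 132, 78, 33, 27, 24, 20, 23, 36, 53, 54, 52, 68, 91, 98, 106, 107, 114, 131, 132, 134, 134, 112, 161, 167]
216 [168, 168, 167, 168, 128, 132, 132, 133, 133, 111, 107, 106, 117, 132, 133, 133, 134, 132, 133, 133, 133, 134, 132, 131, 133, 132, 132, 133, 132, 132, 163, 167]
```

```bash

python3 -m crank '{"travel":[[0.3,0.3,-4],[0.3,0.3,-8],[0.3,0.3,-12],[0.3,0.3,-15],[0.3,0.3,-17]],"turn":[[0,0,0.2],[0,0,0.2],[0,0,0.2],[0,0,0.2],[0,0,0.2]],"gripper":[0.55,0.55,0.55,0.55,0.55]}'
python3 - <<'E'
from workcell import bot
from h import *
f=grab(bot,"wrist","pics/w2.png")
im=cv2.resize(f["pixels"][60:400,150:490,::-1],(600,600));cv2.imwrite("pics/w2z.png",np.clip(im*2.0,0,255).astype(np.uint8))
E
```

```text
clock: 2.8
position: [0.532, -0.1611, 0.0593]
tool_rot: [-3.14, -0.001, 1.749]
force: [-0.7, -1.1, 1.0]
grip_width: 0.0387
finger_force: 0.0
```

View pics/w2z.png

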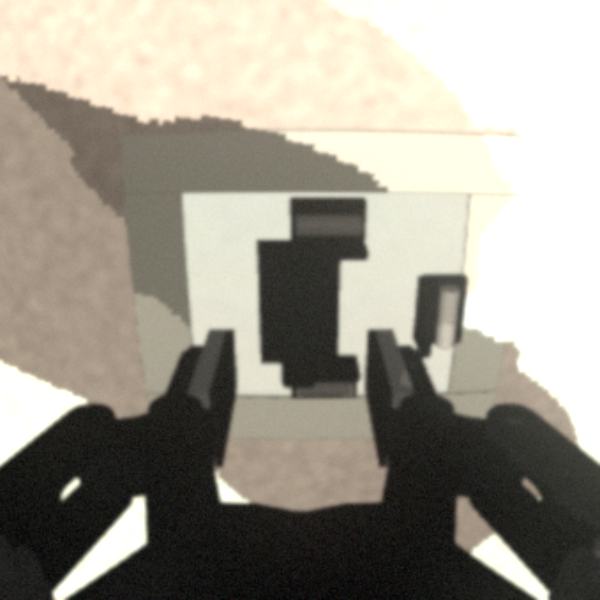

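The fingertips, at crop columns 235 and 367, straddle the handle (258–338) symmetrically. I'll go down and grip.

```bash

python3 -m crank '{"travel":[[0,0,-1],[0,0,-2],[0,0,-3],[0,0,-3.5],[0,0,-4]],"turn":[[0,0,0],[0,0,0],[0,0,0],[0,0,0],[0,0,0]],"gripper":[0.55,0.55,0.55,0.55,0.55]}'
python3 -m crank '{"travel":[[0,0,0],[0,0,0],[0,0,0],[0,0,0],[0,0,0]],"turn":[[0,0,0],[0,0,0],[0,0,0],[0,0,0],[0,0,0]],"gripper":[0.9,1,1,1,1]}' 60
```

```text
clock: 3.35
position: [0.5331, -0.1629, 0.0212]
tool_rot: [3.141, 0.0, 1.747]
force: [0.4, -1.3, -0.8]
grip_width: 0.0382
finger_force: 0.0
clock: 3.85
position: [0.533, -0.163, 0.0216]
tool_rot: [3.141, 0.0, 1.747]
force: [-2.7, -0.8, 5.7]
grip_width: 0.0106
finger_force: 59.7
```

```bash

python3 -m crank '{"travel":[[0,0,0.3],[0,0,0.8],[0,0,1.6],[0,0,3],[0,0,5]],"turn":[[0,0,0],[0,0,0],[0,0,0],[0,0,0],[0,0,0]],"gripper":[1,1,1,1,1]}' 80
python3 -m crank '{"travel":[[0,0,4],[0,1,8],[0,3,12],[0,6,16],[0,9,19]],"turn":[[0,0,-5],[0,0,-10],[0,0,-15],[0,0,-20],[0,0,-24]],"gripper":[1,1,1,1,1]}'
python3 -m crank '{"travel":[[0,3,2],[0,6,4],[0,9,6],[0,9,7],[0,9,7]],"turn":[[0,0,0],[0,0,0],[0,0,0],[0,0,0],[0,0,0]],"gripper":[1,1,1,1,1]}'
python3 - <<'E'
from workcell import bot
from h import *
import pickle
f=grab(bot,"wrist","pics/w3.png");s=bot.observe();print(s["position"],s["tool_rot"],s["grip_width"])
pickle.dump(f,open("w3.pkl","wb"))
E
```

```text
clock: 4.35
position: [0.5326, -0.1628, 0.0721]
tool_rot: [-3.141, -0.0, 1.747]
force: [0.7, -0.4, -4.0]
grip_width: 0.0101
finger_force: 78.4
clock: 4.85
position: [0.5328, -0.0722, 0.2646]
tool_rot: [3.14, -0.001, 1.324]
force: [1.2, 0.0, -4.5]
grip_width: 0.0101
finger_force: 78.8
clock: 5.35
position: [0.5331, 0.0174, 0.3331]
tool_rot: [3.14, -0.002, 1.329]
force: [-0.3, -0.5, -4.0]
grip_width: 0.01
finger_force: 78.9
[0.53277229 0.01667255 0.33204436] [ 3.14068677e+00 -6.79686404e-04  1.32819887e+00] 0.010002522474605117
```

View pics/w3.png

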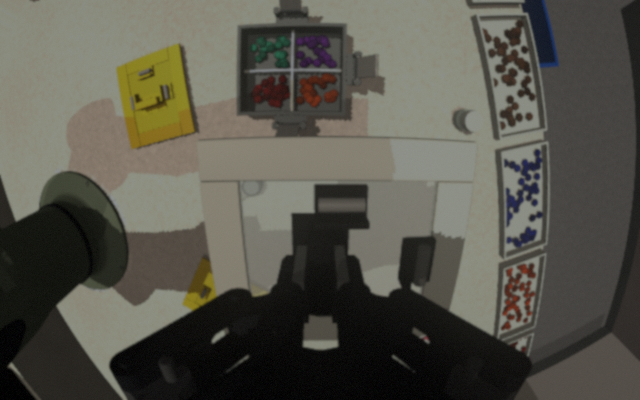

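The wrist view shows the whole case rim (columns 237–350, rows 24–118). It also shows the lid in hand, with its far edge at row 137 and its window top corners near (240,181) and (437,181). I'll fit the edges numerically.

```bash
cat > fit.py <<'E'
from h import *
import pickle
f=pickle.load(open("w3.pkl","rb"));g=cv2.GaussianBlur(f["pixels"].astype(np.float32).mean(2),(3,3),0)
def edge(rng,a,b,axis,first=True):
    # steepest gradient (subpixel) along cols (axis=0: rows in rng) or rows
    out=[]
    for k in rng:
        p=g[k,a:b] if axis==0 else g[a:b,k]
        d=np.abs(np.diff(p));i=int(np.argmax(d[1:-1]))+1
        o=.5*(d[i-1]-d[i+1])/(d[i-1]-2*d[i]+d[i+1]) if d[i-1]-2*d[i]+d[i+1] else 0
        c=a+i+.5+o
        out.append((c,k) if axis==0 else (k,c))
    return np.array(out,float)
def line(px,z):
    P=plane(f,px,z)[:,:2]
    for _ in range(3):
        c=np.median(P,0) if False else P.mean(0);u=np.linalg.svd(P-c)[2];r=(P-c)@u[1];k=np.abs(r)<max(2*np.median(np.abs(r)),4e-4);P=P[k]
    c=P.mean(0);d=np.linalg.svd(P-c)[2][0]
    return c,d,len(P)
def rep(name,px,z):
    c,d,n=line(px,z);a=np.degrees(np.arctan2(d[1],d[0]));a=(a+45)%90-45
    print(name,"c",c.round(4),"ang",a.round(2),n);return c,a
E
python3 - <<'E'
from fit import *
E0=np.array(f["extrinsics"]);print("cam",-E0[:3,:3].T@E0[:3,3])
L=rep("L",edge(range(35,108),228,246,0),.05)
R_=rep("R",edge(list(range(32,50))+list(range(92,108)),338,360,0),.05)
B=rep("B",edge(list(range(246,270))+list(range(312,336)),108,128,1),.05)
T=rep("T",edge(list(range(246,270))+list(range(315,338)),16,34,1),.05)
a=np.radians(np.mean([L[1],R_[1],B[1],T[1]]));u=np.array([np.cos(a),np.sin(a)]);v=np.array([-u[1],u[0]])
print("x size",(R_[0]-L[0])@u,"y size",(T[0]-B[0])@v)
c=(R_[0]+L[0])@u/2*u+(T[0]+B[0])@v/2*v;print("case",c,np.degrees(a))
z=.332-.0076
l=rep("l",edge(range(190,285,2),195,215,0),z);r=rep("r",edge(range(150,225,2),462,485,0),z)
t=rep("t",edge(range(215,460,3),128,146,1),z)
wl=rep("wl",edge(range(190,260,2),236,252,0),z);wr=rep("wr",edge(range(190,230,2),428,445,0),z);wt=rep("wt",edge(range(250,310,3),175,187,1),z)
E
```

```text
cam [0.55127441 0.09273346 0.47584236]
L c [0.4525 0.1674] ang -14.67 61
R c [0.6053 0.1266] ang -14.82 25
B c [0.5186 0.0822] ang -14.88 30
T c [0.5401 0.2165] ang -14.7 36
x size 0.15819864664050257 y size 0.13534904167139153
case [0.52951858 0.14929819] -14.767518924251121
l c [0.4738 0.044 ] ang -13.37 40
r c [0.623  0.0333] ang -13.7 35
t c [0.5473 0.0775] ang -13.71 50
wl c [0.4939 0.0376] ang -13.78 24
wr c [0.6    0.0263] ang -13.69 20
wt c [0.5236 0.0612] ang -16.92 14
```

```bash
python3 - <<'E'
from fit import *
a=np.radians(-14.77);u=np.array([np.cos(a),np.sin(a)]);v=np.array([-u[1],u[0]])
c=np.array([.5295,.1493])
for sx in(-75,75):
  for sy in(-65,65):
    p=c+u*sx/1e3+v*sy/1e3;print(sx,sy,proj(f,np.r_[p,.05]).round(1),proj(f,np.r_[p,.0]).round(1))
for y in (40,60,100): print(y,g[y,228:250].astype(int).tolist(),g[y,336:360].astype(int).tolist())
for x in (250,262,320,330): print(x,g[14:36,x].astype(int).tolist(),g[104:128,x].astype(int).tolist())
E
```

```text
-75 -65 [[239.4 117.5]] [[247.5 116.1]]
-75 65 [[240.4  26.7]] [[248.3  34.2]]
75 -65 [[348.  117.8]] [[345.  116.5]]
75 65 [[349.9  25.4]] [[346.8  33.5]]
40 [133, 132, 131, 131, 132, 133, 133, 131, 121, 106, 91, 78, 64, 49, 38, 35, 34, 34, 35, 38, 42, 45] [78, 78, 76, 71, 62, 56, 58, 66, 74, 77, 78, 77, 77, 77, 78, 81, 91, 108, 124, 132, 134, 134, 132, 132]
60 [133, 133, 133, 134, 135, 135, 134, 128, 115, 99, 84, 72, 56, 42, 35, 33, 33, 33, 35, 39, 43, 45] [73, 76, 75, 68, 58, 52, 57, 68, 75, 77, 77, 77, 79, 79, 79, 78, 75, 71, 65, 59, 59, 64, 69, 72]
100 [124, 123, 122, 120, 119, 119, 118, 111, 97, 82, 69, 59, 48, 39, 34, 33, 33, 33, 34, 35, 36, 37] [54, 59, 60, 56, 52, 55, 62, 67, 68, 65, 61, 60, 59, 59, 65, 78, 96, 108, 113, 115, 115, 117, 119, 120]
250 [133, 134, 134, 134, 134, 134, 134, 132, 129, 121, 107, 92, 78, 63, 48, 38, 35, 35, 36, 37, 39, 43] [37, 37, 37, 37, 37, 39, 43, 51, 60, 65, 66, 67, 74, 88, 104, 114, 118, 119, 120, 120, 120, 119, 119, 119]
262 [133, 133, 133, 134, 134, 134, 134, 132, 126, 113, 96, 81, 68, 53, 42, 36, 33, 33, 33, 36, 39, 42] [65, 68, 69, 69, 69, 67, 64, 63, 65, 67, 66, 62, 59, 61, 71, 89, 106, 115, 118, 118, 118, 119, 119, 119]
320 [131, 121, 103, 87, 82, 86, 93, 98, 96, 88, 78, 67, 52, 40, 34, 33, 33, 33, 36, 39, 42, 43] [60, 62, 64, 65, 66, 64, 62, 61, 62, 64, 63, 59, 57, 58, 67, 84, 102, 113, 116, 117, 117, 116, 113, 109]
330 [133, 134, 135, 135, 135, 134, 133, 129, 117, 100, 84, 71, 57, 43, 36, 34, 34, 34, 37, 40, 44, 48] [63, 65, 66, 65, 66, 65, 62, 61, 63, 64, 64, 62, 60, 60, 68, 84, 103, 116, 121, 122, 121, 120, 119, 119]
```

```bash
python3 - <<'E'
from fit import *
def lev(rng,a,b,axis,l,rev=False):
    out=[]
    for k in rng:
        p=g[k,a:b] if axis==0 else g[a:b,k]
        i=np.where((p[:-1]>=l)&(p[1:]<l))[0]
        if len(i): i=i[0];c=a+i+(p[i]-l)/(p[i]-p[i+1]);out.append((c,k) if axis==0 else (k,c))
    return np.array(out)
a=np.radians(-14.77);u=np.array([np.cos(a),np.sin(a)]);v=np.array([-u[1],u[0]])
L=rep("Lout",lev(range(35,85),228,246,0,107),.05);Li=rep("Lin",lev(range(35,105),228,246,0,58),.05)
T=rep("Tout",lev(list(range(246,268))+list(range(326,338)),16,36,1,107),.05);Ti=rep("Tin",lev(list(range(246,268))+list(range(315,338)),16,36,1,58),.05)
Ri=rep("Rin",np.array([(342.7,k) for k in (40,60)]),.05)
for n,q in dict(L=L,Li=Li,Ri=Ri).items(): print(n,q[0]@u)
for n,q in dict(T=T,Ti=Ti).items(): print(n,q[0]@v)
cu=L[0]@u/2+Li[0]@u/2+.0725;cv=T[0]@v/2+Ti[0]@v/2-.0625
print("case",cu*u+cv*v)
E
```

```text
Lout c [0.4572 0.1864] ang -14.79 50
Lin c [0.46   0.1772] ang -14.85 61
Tout c [0.5312 0.2191] ang -14.71 34
Tin c [0.542  0.2112] ang -14.63 45
Rin c [0.6005 0.1606] ang -13.8 2
L 0.3946199556970098
Li 0.39958441491498337
Ri 0.5396661855496107
T 0.3473153769594242
Ti 0.34238633081778164
case [0.52606751 0.15330099]
```

The wrist fit agrees with the given sizes: rim 5.0 mm thick, inner span 140 mm. The case is at (0.526, 0.153) with yaw -14.75°. The lid in hand has its centre 10 mm ahead of the TCP with yaw about -13.8°, so I'll move the TCP to (0.517, 0.157) and turn -0.9°.

```bash

python3 -m crank '{"travel":[[-0.4,3,0],[-0.8,7,0],[-1.2,11,0],[-1.6,14,0],[-1.6,14.1,0]],"turn":[[0,0,-0.5],[0,0,-0.9],[0,0,-0.9],[0,0,-0.9],[0,0,-0.9]],"gripper":[1,1,1,1,1]}'
python3 -m crank '{"travel":[[0,0,-4],[0,0,-8],[0,0,-12],[0,0,-16],[0,0,-19]],"turn":[[0,0,0],[0,0,0],[0,0,0],[0,0,0],[0,0,0]],"gripper":[1,1,1,1,1]}'
python3 -m crank '{"travel":[[0,0,-2],[0,0,-4],[0,0,-5],[0,0,-5.5],[0,0,-5.5]],"turn":[[0,0,0],[0,0,0],[0,0,0],[0,0,0],[0,0,0]],"gripper":[1,1,1,1,1]}'
python3 - <<'E'
from workcell import bot
from h import *
s=bot.observe();print(s["position"],s["tool_rot"],s["force"])
f=grab(bot,"side","pics/s1.png");c=f["pixels"][205:305,240:360,::-1];a=cv2.resize(c,(480,400),interpolation=cv2.INTER_CUBIC)
f=grab(bot,"top","pics/t1.png");c=f["pixels"][165:255,230:310,::-1];b=cv2.resize(c,(320,360),interpolation=cv2.INTER_CUBIC)
im=np.zeros((400,800,3),np.uint8);im[:,:480]=a;im[:360,480:]=b
cv2.imwrite("pics/st1.png",np.clip(im*1.4,0,255).astype(np.uint8))
E
```

```text
clock: 5.9
position: [0.516, 0.1612, 0.3303]
tool_rot: [-3.14, 0.0, 1.316]
force: [-0.2, -1.0, -4.4]
grip_width: 0.0101
finger_force: 78.8
clock: 6.4
position: [0.5162, 0.156, 0.1388]
tool_rot: [-3.14, 0.002, 1.311]
force: [-0.3, 0.1, -4.3]
grip_width: 0.0104
finger_force: 78.7
clock: 6.9
position: [0.517, 0.1574, 0.0862]
tool_rot: [-3.141, 0.001, 1.312]
force: [-0.3, 0.4, -4.0]
grip_width: 0.0101
finger_force: 78.7
[0.51701603 0.15743244 0.08620844] [-3.14134555e+00  5.09515322e-04  1.31180612e+00] [-0.26253167  0.42981855 -4.01574299]
```

View pics/st1.png

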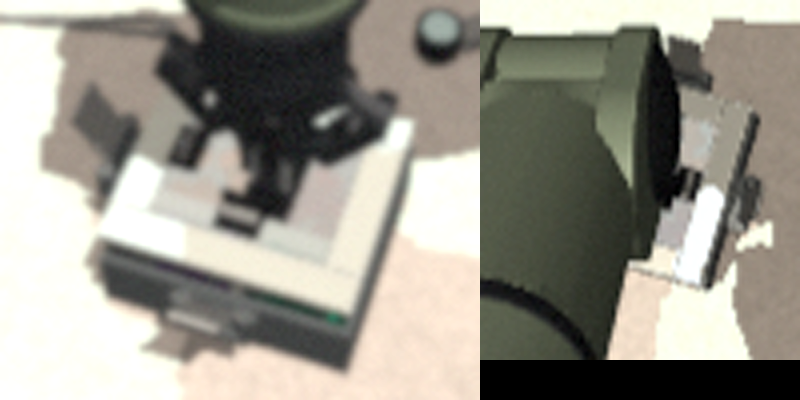

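The side view shows the lid square over the rim, with an even gap and the clips clear outside. I'll lower it by feel.

```bash

python3 -m crank '{"travel":[[0,0,-0.5],[0,0,-1],[0,0,-1.3],[0,0,-1.5],[0,0,-1.6]],"turn":[[0,0,0],[0,0,0],[0,0,0],[0,0,0],[0,0,0]],"gripper":[1,1,1,1,1]}'
python3 -m crank '{"travel":[[0,0,-0.1],[0,0,-0.2],[0,0,-0.3],[0,0,-0.4],[0,0,-0.4]],"turn":[[0,0,0],[0,0,0],[0,0,0],[0,0,0],[0,0,0]],"gripper":[1,1,1,1,1]}'
```

```text
clock: 7.5
position: [0.5169, 0.1581, 0.0701]
tool_rot: [-3.141, 0.0, 1.313]
force: [-0.1, -0.2, -4.4]
grip_width: 0.0102
finger_force: 78.9
clock: 8.0
position: [0.5169, 0.1581, 0.0662]
tool_rot: [-3.141, 0.0, 1.313]
force: [0.1, 0.1, -4.4]
grip_width: 0.0101
finger_force: 78.9
```

```bash

python3 -m crank '{"travel":[[0,0,-0.1],[0,0,-0.15],[0,0,-0.2],[0,0,-0.25],[0,0,-0.25]],"turn":[[0,0,0],[0,0,0],[0,0,0],[0,0,0],[0,0,0]],"gripper":[1,1,1,1,1]}'
python3 -m crank '{"travel":[[0,0,-0.03],[0,0,-0.06],[0,0,-0.09],[0,0,-0.09],[0,0,-0.09]],"turn":[[0,0,0],[0,0,0],[0,0,0],[0,0,0],[0,0,0]],"gripper":[1,1,1,1,1]}'
```

```text
clock: 8.5
position: [0.517, 0.1581, 0.0637]
tool_rot: [-3.142, 0.0, 1.313]
force: [-0.4, -0.3, -3.8]
grip_width: 0.01
finger_force: 78.8
clock: 9.0
position: [0.517, 0.1581, 0.0636]
tool_rot: [-3.142, -0.001, 1.312]
force: [-5.9, -1.5, 15.6]
grip_width: 0.0102
finger_force: 81.6
```

The lid is seated: TCP z is 0.0636 as expected, with force rising only on contact. I'll release it and retreat upward.

```bash

python3 -m crank '{"travel":[[0,0,0.04],[0,0,0.08],[0,0,0.08],[0,0,0.08],[0,0,0.08]],"turn":[[0,0,0],[0,0,0],[0,0,0],[0,0,0],[0,0,0]],"gripper":[1,0.8,0.55,0.55,0.55]}' 20
python3 -m crank '{"travel":[[0,0,0.5],[0,0,2],[0,0,5],[0,0,9],[0,0,10]],"turn":[[0,0,0],[0,0,0],[0,0,0],[0,0,0],[0,0,0]],"gripper":[0.55,0.55,0.55,0.55,1]}' 20
python3 -c "
from workcell import bot
s=bot.observe();print(s['qpos'],s['grip_width'],s['force'])"
```

```text
clock: 9.5
position: [0.517, 0.1582, 0.0637]
tool_rot: [3.142, -0.0, 1.313]
force: [-0.9, 0.5, -0.3]
grip_width: 0.0388
finger_force: 0.0
clock: 10.0
position: [0.5184, 0.1583, 0.1673]
tool_rot: [3.138, -0.003, 1.312]
force: [0.3, 0.1, -0.8]
grip_width: 0.025
finger_force: 0.0
[-0.76029151  0.51969531  0.4909762   1.90445069 -0.33516763  0.79406456
 -0.34600069] 0.02504817439844998 [ 0.25595624  0.13865981 -0.83982074]
```

```bash

python3 -m crank '{"travel":[[-0.6,-3.2,0],[-1.2,-6.4,0],[-1.8,-9.6,0],[-2.3,-12.8,0],[-2.3,-12.8,0]],"turn":[[-4.8,1.3,0],[-9.7,2.5,0],[-14.5,3.8,0],[-14.5,3.8,0],[-14.5,3.8,0]],"gripper":[1,1,1,1,1]}' 20
python3 -m crank '{"travel":[[0,0,-2],[0,0,-4],[0,0,-6],[0,0,-7.5],[0,0,-7.5]],"turn":[[0,0,0],[0,0,0],[0,0,0],[0,0,0],[0,0,0]],"gripper":[1,1,1,1,1]}' 20
python3 - <<'E'
from workcell import bot
from h import *
f=grab(bot,"side","pics/s2.png");c=f["pixels"][190:310,225:385,::-1];a=cv2.resize(c,(800,600),interpolation=cv2.INTER_CUBIC)
cv2.imwrite("pics/s2z.png",np.clip(a*1.4,0,255).astype(np.uint8))
E
```

```text
clock: 10.5
position: [0.493, 0.0267, 0.1638]
tool_rot: [3.141, 0.263, 1.309]
force: [-0.4, 0.2, 0.3]
grip_width: 0.0001
finger_force: 0.0
clock: 11.0
position: [0.4931, 0.0302, 0.0874]
tool_rot: [-3.14, 0.263, 1.313]
force: [0.1, -1.3, -0.2]
grip_width: 0.0003
finger_force: 0.0
```

View pics/s2z.png

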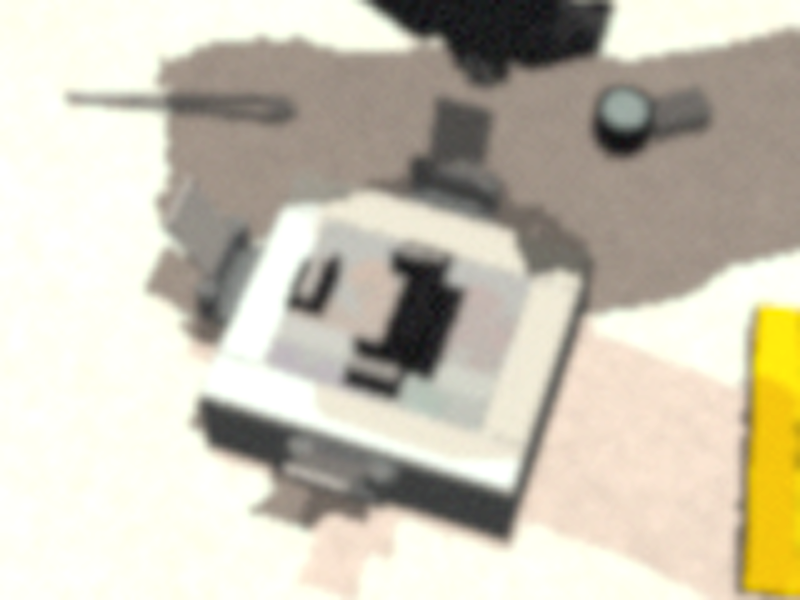

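The lid sits flat on the rim and all three clips are up. The finger is outside the right clip, near (485,65) in the crop. Now I'll fold the right clip.

```bash

python3 -m crank '{"travel":[[0.2,0.7,0],[0.4,1.4,0],[0.5,2.1,0],[0.7,2.8,0],[0.9,3.4,0]],"turn":[[0,0,0],[0,0,0],[0,0,0],[0,0,0],[0,0,0]],"gripper":[1,1,1,1,1]}' 20
python3 -m crank '{"travel":[[0.2,0.7,0],[0.4,1.4,0],[0.5,2.1,0],[0.7,2.8,0],[0.9,3.3,0]],"turn":[[0,0,0],[0,0,0],[0,0,0],[0,0,0],[0,0,0]],"gripper":[1,1,1,1,1]}' 20
python3 -m crank '{"travel":[[0.05,0.1,-0.2],[0.05,0.2,-0.4],[0.05,0.2,-0.6],[0.05,0.2,-0.8],[0.05,0.2,-0.9]],"turn":[[0,0,0],[0,0,0],[0,0,0],[0,0,0],[0,0,0]],"gripper":[1,1,1,1,1]}' 20
```

```text
clock: 11.55
position: [0.5032, 0.0651, 0.0889]
tool_rot: [3.141, 0.261, 1.313]
force: [-1.6, -0.5, -0.4]
grip_width: 0.0003
finger_force: 0.4
clock: 12.05
position: [0.5121, 0.0979, 0.0887]
tool_rot: [3.141, 0.261, 1.313]
force: [-1.2, -1.1, 0.9]
grip_width: 0.0001
finger_force: 0.5
clock: 12.55
position: [0.5124, 0.0989, 0.0795]
tool_rot: [3.141, 0.262, 1.312]
force: [-0.5, 1.6, 1.4]
grip_width: 0.0003
finger_force: 0.7
```

```bash

python3 -m crank '{"travel":[[0,0,-0.03],[0,0,-0.06],[0,0,-0.09],[0,0,-0.12],[0,0,-0.12]],"turn":[[0,0,0],[0,0,0],[0,0,0],[0,0,0],[0,0,0]],"gripper":[1,1,1,1,1]}' 20 | grep -E 'pos|force:'
```

```text
position: [0.5125, 0.0992, 0.0785]
force: [-0.2, -0.1, 1.6]
finger_force: 0.6
```

```bash

python3 -m crank '{"travel":[[0,0,-0.03],[0,0,-0.06],[0,0,-0.08],[0,0,-0.1],[0,0,-0.1]],"turn":[[0,0,0],[0,0,0],[0,0,0],[0,0,0],[0,0,0]],"gripper":[1,1,1,1,1]}' 20 | grep -E 'pos|force:'
```

```text
position: [0.5125, 0.0991, 0.0775]
force: [-0.5, 0.6, 2.4]
finger_force: 0.6
```

```bash

python3 -m crank '{"travel":[[0,0,-0.03],[0,0,-0.06],[0,0,-0.08],[0,0,-0.1],[0,0,-0.1]],"turn":[[0,0,0],[0,0,0],[0,0,0],[0,0,0],[0,0,0]],"gripper":[1,1,1,1,1]}' 20 | grep -E 'pos|force:'
python3 -m crank '{"travel":[[0,0,-0.02],[0,0,-0.04],[0,0,-0.05],[0,0,-0.05],[0,0,-0.05]],"turn":[[0,0,0],[0,0,0],[0,0,0],[0,0,0],[0,0,0]],"gripper":[1,1,1,1,1]}' 20 | grep -E 'pos|force:'
```

```text
position: [0.5125, 0.0992, 0.0764]
force: [0.8, -0.1, 0.4]
finger_force: 0.6
position: [0.5125, 0.0991, 0.076]
force: [-0.4, 0.5, 1.2]
finger_force: 0.6
```

```bash

python3 -m crank '{"travel":[[0,0,-0.03],[0,0,-0.06],[0,0,-0.08],[0,0,-0.1],[0,0,-0.1]],"turn":[[0,0,0],[0,0,0],[0,0,0],[0,0,0],[0,0,0]],"gripper":[1,1,1,1,1]}' 20 | grep -E 'pos|force:'
python3 -m crank '{"travel":[[0,0,-0.02],[0,0,-0.04],[0,0,-0.05],[0,0,-0.05],[0,0,-0.05]],"turn":[[0,0,0],[0,0,0],[0,0,0],[0,0,0],[0,0,0]],"gripper":[1,1,1,1,1]}' 20 | grep -E 'pos|force:'
```

```text
position: [0.5125, 0.0991, 0.075]
force: [0.2, 2.2, 2.2]
finger_force: 0.6
position: [0.5125, 0.0991, 0.0745]
force: [-0.2, 0.8, 1.0]
finger_force: 0.6
```

```bash

python3 -m crank '{"travel":[[0,0,-0.03],[0,0,-0.06],[0,0,-0.08],[0,0,-0.1],[0,0,-0.1]],"turn":[[0,0,0],[0,0,0],[0,0,0],[0,0,0],[0,0,0]],"gripper":[1,1,1,1,1]}' 20 | grep -E 'pos|force:'
python3 -m crank '{"travel":[[0,0,-0.02],[0,0,-0.04],[0,0,-0.05],[0,0,-0.05],[0,0,-0.05]],"turn":[[0,0,0],[0,0,0],[0,0,0],[0,0,0],[0,0,0]],"gripper":[1,1,1,1,1]}' 20 | grep -E 'pos|force:'
```

```text
position: [0.5125, 0.0991, 0.0734]
force: [-0.0, -0.1, 0.5]
finger_force: 0.6
position: [0.5125, 0.0991, 0.073]
force: [0.5, 0.8, 1.5]
finger_force: 0.6
```

```bash

python3 -m crank '{"travel":[[0,0,-0.03],[0,0,-0.06],[0,0,-0.08],[0,0,-0.1],[0,0,-0.1]],"turn":[[0,0,0],[0,0,0],[0,0,0],[0,0,0],[0,0,0]],"gripper":[1,1,1,1,1]}' 20 | grep -E 'pos|force:'
python3 -m crank '{"travel":[[0,0,-0.02],[0,0,-0.04],[0,0,-0.05],[0,0,-0.05],[0,0,-0.05]],"turn":[[0,0,0],[0,0,0],[0,0,0],[0,0,0],[0,0,0]],"gripper":[1,1,1,1,1]}' 20 | grep -E 'pos|force:'
```

```text
position: [0.5125, 0.0992, 0.072]
force: [0.4, 0.5, 1.7]
finger_force: 0.7
position: [0.5125, 0.0991, 0.0715]
force: [0.5, -0.1, 0.6]
finger_force: 0.6
```

```bash

python3 -m crank '{"travel":[[0,0,-0.03],[0,0,-0.06],[0,0,-0.08],[0,0,-0.1],[0,0,-0.1]],"turn":[[0,0,0],[0,0,0],[0,0,0],[0,0,0],[0,0,0]],"gripper":[1,1,1,1,1]}' 20 | grep -E 'pos|force:'
python3 -m crank '{"travel":[[0,0,-0.02],[0,0,-0.04],[0,0,-0.05],[0,0,-0.05],[0,0,-0.05]],"turn":[[0,0,0],[0,0,0],[0,0,0],[0,0,0],[0,0,0]],"gripper":[1,1,1,1,1]}' 20 | grep -E 'pos|force:'
```

```text
position: [0.5125, 0.0991, 0.0704]
force: [0.7, 1.3, 1.5]
finger_force: 0.7
position: [0.5125, 0.0991, 0.07]
force: [0.1, 1.5, 0.5]
finger_force: 0.7
```

```bash

python3 -m crank '{"travel":[[0,0,-0.03],[0,0,-0.06],[0,0,-0.08],[0,0,-0.1],[0,0,-0.1]],"turn":[[0,0,0],[0,0,0],[0,0,0],[0,0,0],[0,0,0]],"gripper":[1,1,1,1,1]}' 20 | grep -E 'pos|force:'
python3 -m crank '{"travel":[[0,0,-0.02],[0,0,-0.04],[0,0,-0.05],[0,0,-0.05],[0,0,-0.05]],"turn":[[0,0,0],[0,0,0],[0,0,0],[0,0,0],[0,0,0]],"gripper":[1,1,1,1,1]}' 20 | grep -E 'pos|force:'
```

```text
position: [0.5125, 0.0992, 0.0691]
force: [-0.6, 1.6, 4.7]
finger_force: 2.4
position: [0.5126, 0.0992, 0.0686]
force: [-0.7, 2.2, 5.5]
finger_force: 2.8
```

Roller contact. I'll take smaller steps.

```bash

python3 -m crank '{"travel":[[0,0,-0.01],[0,0,-0.02],[0,0,-0.03],[0,0,-0.04],[0,0,-0.05]],"turn":[[0,0,0],[0,0,0],[0,0,0],[0,0,0],[0,0,0]],"gripper":[1,1,1,1,1]}' 20 | grep -E 'pos|force:'
python3 -m crank '{"travel":[[0,0,-0.01],[0,0,-0.02],[0,0,-0.03],[0,0,-0.03],[0,0,-0.03]],"turn":[[0,0,0],[0,0,0],[0,0,0],[0,0,0],[0,0,0]],"gripper":[1,1,1,1,1]}' 20 | grep -E 'pos|force:'
```

```text
position: [0.5126, 0.0993, 0.0681]
force: [0.2, 1.7, 4.8]
finger_force: 2.3
position: [0.5125, 0.0992, 0.0677]
force: [0.9, 2.0, 3.7]
finger_force: 1.8
```

```bash

python3 -m crank '{"travel":[[0,0,-0.01],[0,0,-0.02],[0,0,-0.03],[0,0,-0.04],[0,0,-0.05]],"turn":[[0,0,0],[0,0,0],[0,0,0],[0,0,0],[0,0,0]],"gripper":[1,1,1,1,1]}' 20 | grep -E 'pos|force:'
python3 -m crank '{"travel":[[0,0,-0.01],[0,0,-0.02],[0,0,-0.03],[0,0,-0.04],[0,0,-0.04]],"turn":[[0,0,0],[0,0,0],[0,0,0],[0,0,0],[0,0,0]],"gripper":[1,1,1,1,1]}' 20 | grep -E 'pos|force:'
```

```text
position: [0.5125, 0.0991, 0.0672]
force: [-0.0, 2.4, 3.5]
finger_force: 1.6
position: [0.5124, 0.0991, 0.0668]
force: [-0.2, 1.3, 2.6]
finger_force: 1.1
```

```bash

python3 -m crank '{"travel":[[0,0,-0.01],[0,0,-0.02],[0,0,-0.03],[0,0,-0.04],[0,0,-0.05]],"turn":[[0,0,0],[0,0,0],[0,0,0],[0,0,0],[0,0,0]],"gripper":[1,1,1,1,1]}' 20 | grep -E 'pos|force:'
python3 -m crank '{"travel":[[0,0,-0.01],[0,0,-0.02],[0,0,-0.03],[0,0,-0.04],[0,0,-0.04]],"turn":[[0,0,0],[0,0,0],[0,0,0],[0,0,0],[0,0,0]],"gripper":[1,1,1,1,1]}' 20 | grep -E 'pos|force:'
```

```text
position: [0.5124, 0.0991, 0.0663]
force: [1.0, 1.1, 1.7]
finger_force: 0.9
position: [0.5124, 0.0991, 0.0658]
force: [0.6, 0.5, 0.6]
finger_force: 0.4
```

```bash

python3 -m crank '{"travel":[[0,0,-0.01],[0,0,-0.02],[0,0,-0.03],[0,0,-0.04],[0,0,-0.05]],"turn":[[0,0,0],[0,0,0],[0,0,0],[0,0,0],[0,0,0]],"gripper":[1,1,1,1,1]}' 20 | grep -E 'pos|force:'
python3 -m crank '{"travel":[[0,0,-0.01],[0,0,-0.02],[0,0,-0.03],[0,0,-0.04],[0,0,-0.05]],"turn":[[0,0,0],[0,0,0],[0,0,0],[0,0,0],[0,0,0]],"gripper":[1,1,1,1,1]}' 20 | grep -E 'pos|force:'
```

```text
position: [0.5125, 0.0991, 0.0654]
force: [0.2, -0.4, 2.3]
finger_force: 0.9
position: [0.5125, 0.0991, 0.0651]
force: [-1.6, 0.7, 7.9]
finger_force: 4.0
```

```bash

python3 -m crank '{"travel":[[0,0,-0.01],[0,0,-0.02],[0,0,-0.03],[0,0,-0.04],[0,0,-0.05]],"turn":[[0,0,0],[0,0,0],[0,0,0],[0,0,0],[0,0,0]],"gripper":[1,1,1,1,1]}' 20 | grep -E 'pos|force:'
```

```text
position: [0.5126, 0.0991, 0.0648]
force: [-3.1, 1.1, 15.0]
finger_force: 7.3
```

The right clip snapped (peak about 5.5 N, then a drop) and is hard on its land at 15 N. Next is the left clip.

```bash

python3 -m crank '{"travel":[[0,0,0.5],[0,0,2],[0,0,5],[0,0,8],[0,0,10]],"turn":[[0,0,0],[0,0,0],[0,0,0],[0,0,0],[0,0,0]],"gripper":[1,1,1,1,1]}' 20 | grep -E 'clock|pos|force:'
python3 -m crank '{"travel":[[1,3.7,0],[2,7.4,0],[3,11.1,0],[4,14.8,0],[4.7,18,0]],"turn":[[5.8,-1.5,0],[11.6,-3,0],[17.4,-4.6,0],[23.2,-6.1,0],[29,-7.6,0]],"gripper":[1,1,1,1,1]}' 20 | grep -E 'pos|force:'
python3 -m crank '{"travel":[[0,0,0],[0,0,-2],[0,0,-4],[0,0,-6],[0,0,-7.5]],"turn":[[0,0,0],[0,0,0],[0,0,0],[0,0,0],[0,0,0]],"gripper":[1,1,1,1,1]}' 20 | grep -E 'pos|rot|force:'
```

```text
clock: 24.55
position: [0.5128, 0.099, 0.167]
force: [0.5, 0.8, -0.6]
finger_force: 0.0
position: [0.5601, 0.281, 0.166]
force: [0.8, 0.3, -0.4]
finger_force: 0.0
position: [0.5592, 0.2782, 0.0887]
tool_rot: [-3.141, -0.259, 1.313]
force: [0.0, 0.3, 1.1]
finger_force: 0.0
```

```bash

python3 -m crank '{"travel":[[-0.2,-0.7,0],[-0.4,-1.4,0],[-0.5,-2.1,0],[-0.7,-2.8,0],[-0.9,-3.4,0]],"turn":[[0,0,0],[0,0,0],[0,0,0],[0,0,0],[0,0,0]],"gripper":[1,1,1,1,1]}' 20 | grep -E 'pos|force:'
python3 -m crank '{"travel":[[-0.2,-0.7,0],[-0.4,-1.4,0],[-0.5,-2.1,0],[-0.7,-2.8,0],[-0.9,-3.4,0]],"turn":[[0,0,0],[0,0,0],[0,0,0],[0,0,0],[0,0,0]],"gripper":[1,1,1,1,1]}' 20 | grep -E 'pos|force:'
python3 -m crank '{"travel":[[0,0,-0.2],[0,0,-0.4],[0,0,-0.6],[0,0,-0.8],[0,0,-0.9]],"turn":[[0,0,0],[0,0,0],[0,0,0],[0,0,0],[0,0,0]],"gripper":[1,1,1,1,1]}' 20 | grep -E 'pos|force:'
```

```text
position: [0.5507, 0.2441, 0.09]
force: [0.9, -0.1, 0.5]
finger_force: 0.5
position: [0.5414, 0.2104, 0.0894]
force: [1.0, 0.3, -0.3]
finger_force: 0.5
position: [0.5414, 0.2113, 0.0801]
force: [0.3, 0.3, 2.0]
finger_force: 0.8
```

```bash

python3 -m crank '{"travel":[[0,0,-0.03],[0,0,-0.06],[0,0,-0.08],[0,0,-0.1],[0,0,-0.1]],"turn":[[0,0,0],[0,0,0],[0,0,0],[0,0,0],[0,0,0]],"gripper":[1,1,1,1,1]}' 20 | grep -E 'pos|force:'
python3 -m crank '{"travel":[[0,0,-0.03],[0,0,-0.06],[0,0,-0.08],[0,0,-0.08],[0,0,-0.08]],"turn":[[0,0,0],[0,0,0],[0,0,0],[0,0,0],[0,0,0]],"gripper":[1,1,1,1,1]}' 20 | grep -E 'pos|force:'
```

```text
position: [0.5415, 0.2111, 0.0794]
force: [-1.1, -0.5, 1.5]
finger_force: 0.7
position: [0.5415, 0.2111, 0.0786]
force: [-0.1, 0.3, 1.5]
finger_force: 0.5
```

```bash

python3 -m crank '{"travel":[[0,0,-0.03],[0,0,-0.06],[0,0,-0.08],[0,0,-0.1],[0,0,-0.1]],"turn":[[0,0,0],[0,0,0],[0,0,0],[0,0,0],[0,0,0]],"gripper":[1,1,1,1,1]}' 20 | grep -E 'pos|force:'
python3 -m crank '{"travel":[[0,0,-0.03],[0,0,-0.06],[0,0,-0.08],[0,0,-0.08],[0,0,-0.08]],"turn":[[0,0,0],[0,0,0],[0,0,0],[0,0,0],[0,0,0]],"gripper":[1,1,1,1,1]}' 20 | grep -E 'pos|force:'
```

```text
position: [0.5415, 0.2111, 0.0775]
force: [-0.6, -0.9, 1.5]
finger_force: 0.6
position: [0.5415, 0.2111, 0.0768]
force: [0.4, -0.2, 1.8]
finger_force: 0.5
```

```bash

python3 -m crank '{"travel":[[0,0,-0.03],[0,0,-0.06],[0,0,-0.08],[0,0,-0.1],[0,0,-0.1]],"turn":[[0,0,0],[0,0,0],[0,0,0],[0,0,0],[0,0,0]],"gripper":[1,1,1,1,1]}' 20 | grep -E 'pos|force:'
python3 -m crank '{"travel":[[0,0,-0.03],[0,0,-0.06],[0,0,-0.08],[0,0,-0.08],[0,0,-0.08]],"turn":[[0,0,0],[0,0,0],[0,0,0],[0,0,0],[0,0,0]],"gripper":[1,1,1,1,1]}' 20 | grep -E 'pos|force:'
```

```text
position: [0.5415, 0.2111, 0.0757]
force: [-0.5, -0.5, 1.2]
finger_force: 0.7
position: [0.5415, 0.2112, 0.075]
force: [-0.7, 0.2, 1.0]
finger_force: 0.5
```

```bash

python3 -m crank '{"travel":[[0,0,-0.03],[0,0,-0.06],[0,0,-0.08],[0,0,-0.1],[0,0,-0.1]],"turn":[[0,0,0],[0,0,0],[0,0,0],[0,0,0],[0,0,0]],"gripper":[1,1,1,1,1]}' 20 | grep -E 'pos|force:'
python3 -m crank '{"travel":[[0,0,-0.03],[0,0,-0.06],[0,0,-0.08],[0,0,-0.08],[0,0,-0.08]],"turn":[[0,0,0],[0,0,0],[0,0,0],[0,0,0],[0,0,0]],"gripper":[1,1,1,1,1]}' 20 | grep -E 'pos|force:'
```

```text
position: [0.5415, 0.2111, 0.0739]
force: [-0.6, -0.8, 1.1]
finger_force: 0.7
position: [0.5415, 0.2111, 0.0733]
force: [-1.1, -1.3, 6.4]
finger_force: 2.5
```

```bash

python3 -m crank '{"travel":[[0,0,-0.01],[0,0,-0.02],[0,0,-0.03],[0,0,-0.04],[0,0,-0.05]],"turn":[[0,0,0],[0,0,0],[0,0,0],[0,0,0],[0,0,0]],"gripper":[1,1,1,1,1]}' 20 | grep -E 'pos|force:'
python3 -m crank '{"travel":[[0,0,-0.01],[0,0,-0.02],[0,0,-0.03],[0,0,-0.04],[0,0,-0.05]],"turn":[[0,0,0],[0,0,0],[0,0,0],[0,0,0],[0,0,0]],"gripper":[1,1,1,1,1]}' 20 | grep -E 'pos|force:'
```

```text
position: [0.5416, 0.2111, 0.073]
force: [-2.8, -2.6, 11.2]
finger_force: 5.1
position: [0.5416, 0.211, 0.0725]
force: [-3.4, -3.4, 9.0]
finger_force: 4.6
```

```bash

python3 -m crank '{"travel":[[0,0,-0.01],[0,0,-0.02],[0,0,-0.03],[0,0,-0.04],[0,0,-0.05]],"turn":[[0,0,0],[0,0,0],[0,0,0],[0,0,0],[0,0,0]],"gripper":[1,1,1,1,1]}' 20 | grep -E 'pos|force:'
python3 -m crank '{"travel":[[0,0,-0.01],[0,0,-0.02],[0,0,-0.03],[0,0,-0.04],[0,0,-0.05]],"turn":[[0,0,0],[0,0,0],[0,0,0],[0,0,0],[0,0,0]],"gripper":[1,1,1,1,1]}' 20 | grep -E 'pos|force:'
```

```text
position: [0.5415, 0.2109, 0.0719]
force: [-2.2, -3.0, 7.8]
finger_force: 3.8
position: [0.5415, 0.2109, 0.0713]
force: [-2.4, -2.8, 6.2]
finger_force: 3.2
```

```bash

python3 -m crank '{"travel":[[0,0,-0.02],[0,0,-0.04],[0,0,-0.06],[0,0,-0.07],[0,0,-0.08]],"turn":[[0,0,0],[0,0,0],[0,0,0],[0,0,0],[0,0,0]],"gripper":[1,1,1,1,1]}' 20 | grep -E 'pos|force:'
python3 -m crank '{"travel":[[0,0,-0.01],[0,0,-0.02],[0,0,-0.03],[0,0,-0.04],[0,0,-0.05]],"turn":[[0,0,0],[0,0,0],[0,0,0],[0,0,0],[0,0,0]],"gripper":[1,1,1,1,1]}' 20 | grep -E 'clock|pos|force:'
```

```text
position: [0.5416, 0.211, 0.0704]
force: [-0.1, -1.8, 5.2]
finger_force: 2.0
clock: 34.05
position: [0.5415, 0.2112, 0.0699]
force: [0.4, -0.5, 2.5]
finger_force: 1.2
```

```bash

python3 -m crank '{"travel":[[0,0,-0.01],[0,0,-0.02],[0,0,-0.03],[0,0,-0.04],[0,0,-0.05]],"turn":[[0,0,0],[0,0,0],[0,0,0],[0,0,0],[0,0,0]],"gripper":[1,1,1,1,1]}' 20 | grep -E 'pos|force:'
python3 -m crank '{"travel":[[0,0,-0.01],[0,0,-0.02],[0,0,-0.03],[0,0,-0.04],[0,0,-0.05]],"turn":[[0,0,0],[0,0,0],[0,0,0],[0,0,0],[0,0,0]],"gripper":[1,1,1,1,1]}' 20 | grep -E 'pos|force:'
```

```text
position: [0.5414, 0.2112, 0.0693]
force: [0.6, -0.4, 2.2]
finger_force: 0.7
position: [0.5415, 0.2112, 0.069]
force: [-1.6, -1.1, 6.4]
finger_force: 3.3
```

```bash

python3 -m crank '{"travel":[[0,0,-0.01],[0,0,-0.02],[0,0,-0.03],[0,0,-0.04],[0,0,-0.05]],"turn":[[0,0,0],[0,0,0],[0,0,0],[0,0,0],[0,0,0]],"gripper":[1,1,1,1,1]}' 20 | grep -E 'pos|force:'
python3 -m crank '{"travel":[[0,0,0],[0,0,-0.01],[0,0,-0.01],[0,0,-0.02],[0,0,-0.02]],"turn":[[0,0,0],[0,0,0],[0,0,0],[0,0,0],[0,0,0]],"gripper":[1,1,1,1,1]}' 20 | grep -E 'pos|force:'
```

```text
position: [0.5416, 0.2112, 0.0688]
force: [-2.5, -1.7, 12.2]
finger_force: 6.1
position: [0.5416, 0.2112, 0.0687]
force: [-4.0, -2.8, 13.2]
finger_force: 7.0
```

The left clip went through its peak (about 11 N) and drop, and is now hard on its land at 13 N. Next is the far clip, with the tool turned +90° and tilted the other way.

```bash

python3 -m crank '{"travel":[[0,0,0.5],[0,0,2],[0,0,5],[0,0,8],[0,0,10]],"turn":[[0,0,0],[0,0,0],[-4.8,1.3,0],[-9.7,2.5,0],[-14.5,3.8,0]],"gripper":[1,1,1,1,1]}' 20 | grep -E 'clock|pos|rot'
python3 -m crank '{"travel":[[1.2,-0.9,0],[2.4,-1.8,0],[3.6,-2.7,0],[4.8,-3.6,0],[6,-4.6,0]],"turn":[[0,0,8.5],[0,0,17],[0,0,25.5],[0,0,34],[0,0,42.5]],"gripper":[1,1,1,1,1]}' 20 | grep -E 'pos|rot'
python3 -m crank '{"travel":[[1.2,-0.9,0],[2.4,-1.8,0],[3.6,-2.7,0],[4.8,-3.6,0],[5.9,-4.6,0]],"turn":[[0,0,8.5],[0,0,17],[0,0,25.5],[0,0,34],[0,0,42.5]],"gripper":[1,1,1,1,1]}' 20 | grep -E 'pos|rot'
python3 -m crank '{"travel":[[0,0,0],[0,0,0],[0,0,0],[0,0,0],[0,0,0]],"turn":[[0,0,5],[-2.2,-7,5],[-4.4,-14.3,5],[-4.4,-14.3,5],[-4.4,-14.3,5]],"gripper":[1,1,1,1,1]}' 20 | grep -E 'pos|rot'
python3 -c "
from workcell import bot
s=bot.observe();print(s['qpos'],s['force'])"
```

```text
clock: 36.55
position: [0.5421, 0.211, 0.1709]
tool_rot: [3.139, 0.003, 1.311]
position: [0.6017, 0.165, 0.1681]
tool_rot: [-3.141, -0.0, 2.061]
position: [0.6608, 0.1189, 0.168]
tool_rot: [-3.141, -0.0, 2.802]
position: [0.6599, 0.12, 0.1684]
tool_rot: [3.141, 0.26, 2.885]
[-0.4660229   0.56953355  0.1830074   1.75722915  0.0745179   0.60500362
  0.93567265] [-0.03086722  0.85414731  0.62320995]
```

```bash

python3 -m crank '{"travel":[[0,0,-2],[0,0,-4],[0,0,-6],[0,0,-7.9],[0,0,-7.9]],"turn":[[0,0,0],[0,0,0],[0,0,0],[0,0,0],[0,0,0]],"gripper":[1,1,1,1,1]}' 20 | grep -E 'pos|force:'
python3 -m crank '{"travel":[[-0.7,0.2,0],[-1.4,0.4,0],[-2.1,0.5,0],[-2.8,0.7,0],[-3.4,0.9,0]],"turn":[[0,0,0],[0,0,0],[0,0,0],[0,0,0],[0,0,0]],"gripper":[1,1,1,1,1]}' 20 | grep -E 'pos|force:'
python3 -m crank '{"travel":[[-0.7,0.2,0],[-1.4,0.4,0],[-2.1,0.5,0],[-2.8,0.7,0],[-3.5,0.9,0]],"turn":[[0,0,0],[0,0,0],[0,0,0],[0,0,0],[0,0,0]],"gripper":[1,1,1,1,1]}' 20 | grep -E 'pos|force:'
python3 -m crank '{"travel":[[0,0,-0.2],[0,0,-0.4],[0,0,-0.6],[0,0,-0.8],[0,0,-0.9]],"turn":[[0,0,0],[0,0,0],[0,0,0],[0,0,0],[0,0,0]],"gripper":[1,1,1,1,1]}' 20 | grep -E 'pos|force:'
```

```text
position: [0.6599, 0.1183, 0.0868]
force: [-0.6, 0.2, 0.1]
finger_force: 0.0
position: [0.626, 0.1284, 0.0898]
force: [-0.4, -0.0, 0.7]
finger_force: 0.5
position: [0.5909, 0.1373, 0.0892]
force: [0.8, -0.3, 0.2]
finger_force: 0.5
position: [0.5915, 0.137, 0.0799]
force: [-0.3, -0.1, 2.2]
finger_force: 0.7
```

```bash

python3 -m crank '{"travel":[[0,0,-0.03],[0,0,-0.06],[0,0,-0.08],[0,0,-0.1],[0,0,-0.1]],"turn":[[0,0,0],[0,0,0],[0,0,0],[0,0,0],[0,0,0]],"gripper":[1,1,1,1,1]}' 20 | grep -E 'pos|force:'
python3 -m crank '{"travel":[[0,0,-0.03],[0,0,-0.06],[0,0,-0.08],[0,0,-0.08],[0,0,-0.08]],"turn":[[0,0,0],[0,0,0],[0,0,0],[0,0,0],[0,0,0]],"gripper":[1,1,1,1,1]}' 20 | grep -E 'pos|force:'
```

```text
position: [0.5915, 0.1371, 0.0792]
force: [0.1, 0.0, 2.2]
finger_force: 0.6
position: [0.5915, 0.1372, 0.0784]
force: [-0.5, 0.3, 1.4]
finger_force: 0.5
```

```bash

python3 -m crank '{"travel":[[0,0,-0.03],[0,0,-0.06],[0,0,-0.08],[0,0,-0.1],[0,0,-0.1]],"turn":[[0,0,0],[0,0,0],[0,0,0],[0,0,0],[0,0,0]],"gripper":[1,1,1,1,1]}' 20 | grep -E 'pos|force:'
python3 -m crank '{"travel":[[0,0,-0.03],[0,0,-0.06],[0,0,-0.08],[0,0,-0.08],[0,0,-0.08]],"turn":[[0,0,0],[0,0,0],[0,0,0],[0,0,0],[0,0,0]],"gripper":[1,1,1,1,1]}' 20 | grep -E 'pos|force:'
```

```text
position: [0.5914, 0.1372, 0.0773]
force: [0.2, 0.9, 1.8]
finger_force: 0.6
position: [0.5915, 0.1371, 0.0766]
force: [0.2, -0.3, 1.0]
finger_force: 0.5
```

```bash

python3 -m crank '{"travel":[[0,0,-0.03],[0,0,-0.06],[0,0,-0.08],[0,0,-0.1],[0,0,-0.1]],"turn":[[0,0,0],[0,0,0],[0,0,0],[0,0,0],[0,0,0]],"gripper":[1,1,1,1,1]}' 20 | grep -E 'pos|force:'
python3 -m crank '{"travel":[[0,0,-0.03],[0,0,-0.06],[0,0,-0.08],[0,0,-0.08],[0,0,-0.08]],"turn":[[0,0,0],[0,0,0],[0,0,0],[0,0,0],[0,0,0]],"gripper":[1,1,1,1,1]}' 20 | grep -E 'pos|force:'
```

```text
position: [0.5915, 0.1371, 0.0756]
force: [-0.7, -0.4, 1.0]
finger_force: 0.6
position: [0.5914, 0.1371, 0.0747]
force: [-0.1, 0.0, 1.3]
finger_force: 0.5
```

```bash

python3 -m crank '{"travel":[[0,0,-0.03],[0,0,-0.06],[0,0,-0.08],[0,0,-0.1],[0,0,-0.1]],"turn":[[0,0,0],[0,0,0],[0,0,0],[0,0,0],[0,0,0]],"gripper":[1,1,1,1,1]}' 20 | grep -E 'pos|force:'
python3 -m crank '{"travel":[[0,0,-0.03],[0,0,-0.06],[0,0,-0.08],[0,0,-0.08],[0,0,-0.08]],"turn":[[0,0,0],[0,0,0],[0,0,0],[0,0,0],[0,0,0]],"gripper":[1,1,1,1,1]}' 20 | grep -E 'pos|force:'
```

```text
position: [0.5915, 0.1372, 0.074]
force: [-3.8, 0.8, 8.3]
finger_force: 3.3
position: [0.5915, 0.1372, 0.0732]
force: [-2.5, 0.3, 5.6]
finger_force: 2.9
```

```bash

python3 -m crank '{"travel":[[0,0,-0.01],[0,0,-0.02],[0,0,-0.03],[0,0,-0.04],[0,0,-0.05]],"turn":[[0,0,0],[0,0,0],[0,0,0],[0,0,0],[0,0,0]],"gripper":[1,1,1,1,1]}' 20 | grep -E 'pos|force:'
python3 -m crank '{"travel":[[0,0,-0.01],[0,0,-0.02],[0,0,-0.03],[0,0,-0.04],[0,0,-0.05]],"turn":[[0,0,0],[0,0,0],[0,0,0],[0,0,0],[0,0,0]],"gripper":[1,1,1,1,1]}' 20 | grep -E 'pos|force:'
```

```text
position: [0.5915, 0.1372, 0.0726]
force: [-3.1, -0.1, 6.3]
finger_force: 2.6
position: [0.5915, 0.1371, 0.072]
force: [-2.9, 1.2, 3.2]
finger_force: 2.0
```

```bash

python3 -m crank '{"travel":[[0,0,-0.02],[0,0,-0.04],[0,0,-0.06],[0,0,-0.07],[0,0,-0.08]],"turn":[[0,0,0],[0,0,0],[0,0,0],[0,0,0],[0,0,0]],"gripper":[1,1,1,1,1]}' 20 | grep -E 'pos|force:'
python3 -m crank '{"travel":[[0,0,-0.01],[0,0,-0.02],[0,0,-0.03],[0,0,-0.04],[0,0,-0.05]],"turn":[[0,0,0],[0,0,0],[0,0,0],[0,0,0],[0,0,0]],"gripper":[1,1,1,1,1]}' 20 | grep -E 'pos|force:'
```

```text
position: [0.5915, 0.1371, 0.0711]
force: [-1.2, 1.0, 1.5]
finger_force: 1.1
position: [0.5915, 0.1371, 0.0707]
force: [-1.9, 0.7, 3.1]
finger_force: 1.5
```

```bash

python3 -m crank '{"travel":[[0,0,-0.01],[0,0,-0.02],[0,0,-0.03],[0,0,-0.04],[0,0,-0.05]],"turn":[[0,0,0],[0,0,0],[0,0,0],[0,0,0],[0,0,0]],"gripper":[1,1,1,1,1]}' 20 | grep -E 'pos|force:'
python3 -m crank '{"travel":[[0,0,-0.01],[0,0,-0.02],[0,0,-0.03],[0,0,-0.04],[0,0,-0.05]],"turn":[[0,0,0],[0,0,0],[0,0,0],[0,0,0],[0,0,0]],"gripper":[1,1,1,1,1]}' 20 | grep -E 'pos|force:'
```

```text
position: [0.5916, 0.1372, 0.0704]
force: [-3.5, 0.6, 9.2]
finger_force: 4.2
position: [0.5916, 0.1372, 0.0702]
force: [-6.1, 0.1, 14.6]
finger_force: 7.1
```

The far clip peaked at about 8 N, snapped, and is hard at 15 N. I'll retreat and check all three clips.

```bash

python3 -m crank '{"travel":[[0,0,0.5],[0,0,2],[0,0,6],[0,0,10],[0,0,14]],"turn":[[0,0,0],[0,0,0],[0,0,0],[0,0,0],[0,0,0]],"gripper":[1,1,1,1,1]}' 20 | grep -E 'clock|pos|force:'
python3 -m crank '{"travel":[[0,-4,2],[0,-8,4],[0,-12,6],[0,-16,6],[0,-20,6]],"turn":[[0,0,0],[0,0,0],[0,0,0],[0,0,0],[0,0,0]],"gripper":[1,1,1,1,1]}' 20 | grep -E 'clock|pos|force:'
python3 - <<'E'
from workcell import bot
from h import *
f=grab(bot,"side","pics/s3.png");a=cv2.resize(f["pixels"][205:305,240:340,::-1],(400,400),interpolation=cv2.INTER_CUBIC)
f=grab(bot,"top","pics/t3.png");b=cv2.resize(f["pixels"][165:245,235:315,::-1],(400,400),interpolation=cv2.INTER_CUBIC)
cv2.imwrite("pics/end.png",np.clip(np.hstack([a,b])*1.5,0,255).astype(np.uint8))
E
```

```text
clock: 47.55
position: [0.5912, 0.1368, 0.2112]
force: [0.1, 0.8, -0.2]
finger_force: 0.0
clock: 48.05
position: [0.5914, -0.0646, 0.2706]
force: [0.5, -0.5, -0.4]
finger_force: 0.0
```

View pics/end.png

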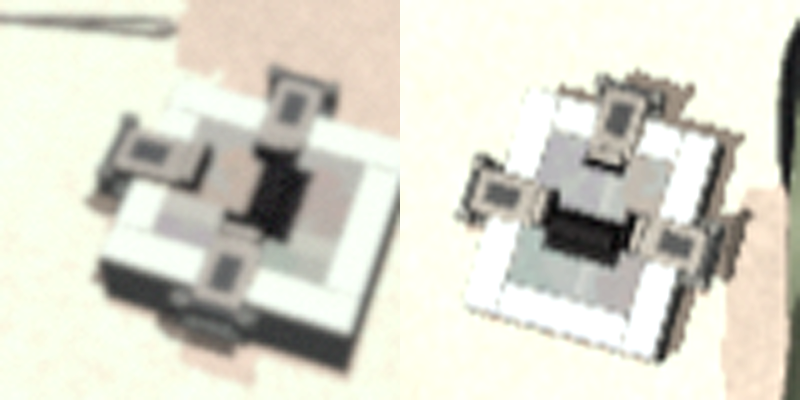

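Both views show the lid seated and all three clips lying flat over it with their beads at the keepers. The arm is clear, so I'm handing in.

```bash
python3 -c "
from workcell import bot
print(bot.job_done())"
```

```text
the job is handed in; nothing more can be done
None
```

The lid is seated on the case and all three clips are snapped home and staying down; pressing force read at most about 16 N, the other things on the table were not touched, and I handed the job in at about 48 s (no verdict was returned).

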